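# Open the module test fixture and hold its spring clamp at the index

## Robot

A 6-joint arm with a two-finger parallel gripper is mounted at the origin on a cart in front of the work surface, level with it; the furniture and walls round the work are solid. World frame = base frame: x ahead of the robot, y to its left, z up, the work surface at z = 0. Lengths are in m, angles in rad, forces in N, time in s.
With the tool pointing down it reaches from about 0.3 to 0.75 m from the base axis. Payload 8.5 kg.
Tool frame: the origin (TCP) lies midway between the tips of the shut fingers; the grasp point (between the pads) lies 19 mm behind it; x points along the fingers, z is the direction in which the jaws open and shut, and the axes are right-handed (so a half turn about x gives the same grasp; the last joint's range is limited). The gripper opens to 88 mm and grips with 3 to 60 N. Pads are 18 mm wide; open, the fingers measure 123 mm over their backs; the gripper's body (75 mm by 187 mm) begins 45 mm behind the grasp point.
Start: joints at [0.938, 0.381, 1.297, -0, 1.464, -0.215], TCP at [0.223, 0.503, 0.239] pointing down, gripper open.
Joint ranges: [-3.11, 3.11], [-0.89, 2.33], [0.22, 2.48], [-1.42, 4.56], [0.17, 2.85], [-2.88, 2.88]. Speed limits (rad/s): [2.39, 2.39, 3.14, 3.14, 3.14, 3.14].

## Interface

Orientations are given as a unit quaternion [x, y, z, w].
In Python, from rig import bot gives the robot as it stands.
- The arm moves only by the tool play_rows, never from a script. Its argument "commands" is a list of rows, each a list of 7 numbers: the turn, a rotation vector about the tool's x, y, z in rad, then the shift along the tool's x, y, z in m, then the opening, from 0 (shut) to 1 (fully open). A call has 1 to 8 rows; each row shifts and turns the commanded pose from where the row before left it, along the tool's axes as they then stand; what a row does not reach is not made up. A row lasts 1/10 s, in which the tool goes at most 50 mm and 8.59 degrees, less where a joint would pass 70% of its speed; a pose out of reach is approached as far as the arm can. A call is refused whole if a number of a shift passes 0.05 or a number of a turn 0.15, either way. A call with a gripper value outside its range is refused whole. The fingers move at their own pace and stop on an object; "newtons" is the grip in N (left out, the last holds). Time passes only in rows, so rows that do not move let the fingers close. It gives the time, the measured TCP pose, the force and the opening at its end, in the units of the state.
- bot.state(): the state, without advancing time (a new reading comes with each control period).
- bot.get_image(name): name is "side" or "top" or "wrist"; returns a dict with "frame" (400x640x3 uint8, blue, green, red), "depth" (400x640 float32, m along the optical axis (not along the pixel's ray), 0 where there is no reading), "vfov" (degrees; the focal length in pixels is half the picture's height over the tangent of half this angle, whatever the lens; pixels are square), "cx", "cy" (the principal point, pixels), "world_from_camera" (4x4, takes a point from camera to world coordinates). Camera axes: x right, y down, z forward; pixel columns grow to the right and rows downward; lengths in m; the calibration is good to about 2 mm. The wrist camera is an equidistant fisheye: a pixel r from the principal point sees the ray r / f radians off the axis. A picture is of the moment at which its call begins.
- bot.hand_in(): hands the job in, once; it reports no verdict.
The state is a dict: "time_s": time; "joint_positions": joint angles; "qd": joint speeds; "effort": joint torques, N m; "tool_pos": TCP position; "ee_rot": TCP orientation; "force": force on the tool from outside, world axes, zero at the start; "ft_torque": the same for the moment, N m; "width": finger opening in m.
Only numpy, scipy, OpenCV 4.12 (cv2) and the standard library are available. Lean on these libraries where they do the work, as an engineer would, in place of code of your own. Each camera call takes 0.05 s, during which the arm holds its last target.

## Task

I want to change the yellow module in the test fixture: swing the fixture's clear cover up by the black lug on its right side and lay it gently over onto its stop, so that it stays open by itself. Then take the upright black grip of the spring clamp, pull the slide towards you until its pointer stands level with the index clip on the side rail, and finish still holding it there for me; do not let it snap back onto the module, and leave the module and the things round the fixture where they are.

Things in the scene. Friction and masses are not known exactly. Their poses are not given: they have to be found in the camera images.
- fixture: Test fixture, fixed: grey base plate 203 x 140 mm right of the mat. Origin under it; x away from the robot, y left, z up (yaw within 0.3). In its frame, mm: base x -108..95, y -68..72, top z 22; two guides beside the slide, top z 33. A lamp head 110 mm across hangs over the mat at x 0.48, y 0.26 m, underside 0.51 m up: keep wrist and forearm clear of it (draw back or pass low).
- cover (a joint): Hinge of the clear cover: 0 shut, 1.85 rad open on its rubber stops, 16 degrees past upright to the left, where it stays by its weight; let go below 1.5 it falls shut, past 1.7 it falls onto the stop. Set it on the stop slower than 1 rad/s (0.13 m/s at the lug). About 0.3 kg. Shut: fixture x -62..92, y -50..40, z 46..72, over the grip; hinge posts y 41..60, up to z 76.
- cover_hinge (a point): Point on the cover's hinge axis, at fixture (0, 50.5, 66) mm; the axis runs along the fixture's x.
- lift_lug (a point): Centre of the black lug on the cover's right edge: a round bar 18 mm thick, 24 mm long along the fixture's x, on a 12 mm wide, 25 mm long stem; shut at fixture (-35, -81, 62) mm. It moves with the cover on a circle of radius 131.5 mm about the hinge axis, up and over to the left, to about (-35, 83, 193). Pinched on its flat ends (24 mm apart, along x) it turns in the fingers.
- clamp_slide (a joint): Travel of the spring clamp in m: 0 = jaw pressed on the near end of the module, grows as the slide is pulled towards the robot (fixture -x); end of travel 0.046. A spring pulls it back with about 5.4 N at 0, rising by 1.8 N per cm, plus 0.5 N friction.
- slide_grip (a point): Middle of the clamp slide's grip, at the height to hold it: an upright black ribbed plate 12 mm thick along the fixture's x, 36 mm wide along y, from z 31 to 63 mm; at fixture (-42, 0, 54) when at rest. The carriage below it has its top at z 31.5; towards the module there are 39 mm of free space up to the jaw (top z 40).
- pointer_tip (a point): Tip of the steel pointer (3 mm wide, 4 mm thick) that sticks out to the right from the jaw end of the slide; it moves with the slide over the rail, just beside the index clip. At rest at fixture (10, -50, 36.5) mm.
- index_clip: Small black clip on the graduated rail along the right side (rail x -62..22, y -66..-43, top z 33), 8 mm wide along the fixture's x, 13 mm along y, standing 8 mm above the rail, fixed; origin at the middle of its underside, same axes as the fixture. It sits 16 to 41 mm nearer to the robot (fixture -x) than the resting pointer.
- module: Yellow flat electronic module, 56 x 30 x 11 mm, loose in the nest under the cover, held by the spring jaw; origin at the middle of its underside, 28 mm above the foot of the fixture.
- blue_screwdriver: Screwdriver, 135 mm long, lying on the mat left of the fixture. Bystander.
- connector: Grey plastic connector, 41 x 18 x 12 mm, lying right of the fixture. Bystander. Along the right edge of the table, at y -0.44 m (robot frame), stands the tall flat side of a wardrobe: keep the wrist clear of it.
- tweezer: Steel tweezers, 118 mm long, 9 mm high, lying close to the right side of the fixture, under the lug. Bystander.
- cutters: Flush cutters, 136 mm long, lying on the mat. Bystander.
- battery: Battery pack, 34 x 100 x 24 mm. Bystander.
- solder: Solder reel, 54 mm in diameter, 38 mm high. Bystander.
- jar: Small jar with a black cap, 44 mm in diameter, 52 mm high. Bystander.

How it is judged:
By the outcome, as a careful person would: the job done as asked, in the order asked, and still so for the second after the job is handed in, while the arm keeps its last pose, push and grip.
It also fails if it takes over 56 s, if anything falls off the work surface, if the arm or the gripper's body presses on something with over 40 N, if the wrist force passes 120 N, or if a joint passes its speed limit or range.

## Working session

There is one attempt and no reset: what is moved stays moved. The work goes in short steps, Python scripts to look and compute and a tool call to move; the robot and the scene stay as the last step left them, time stands still between calls to the robot, and variables do not carry over. Pictures are saved under pics/ and viewed, and the job is handed in when it is done.

Besides the shell and the picture viewer there is one more tool, called after ">>>" as a command line: name --pt "numbers of a row" for each row, then --argument value for the rest. play_rows: Moves the arm, as the interface text tells. Its arguments: {"type":"object","properties":{"commands":{"type":"array"},"newtons":{"type":"number"}},"required":["commands"]}

```bash
ls; mkdir -p pics
python3 - <<'E'
from rig import bot
import cv2,pickle
print(bot.state())
for n in ["side","top","wrist"]:
    d=bot.get_image(n); cv2.imwrite(f"pics/{n}0.png",d["frame"]); pickle.dump(d,open(f"{n}0.pkl","wb"))
    print(n,d["vfov"],d["cx"],d["cy"],d["world_from_camera"])
E
```

```text
pics
{'time_s': 0.0, 'joint_positions': array([ 9.37665121e-01,  3.81190247e-01,  1.29821444e+00,  1.35193400e-05,
        1.46359769e+00, -2.15273535e-01]), 'qd': array([-0.00103134,  0.00050974, -0.00055202,  0.00047731,  0.00106669,
       -0.00033358]), 'effort': array([ 6.28828166e-04, -4.37904847e+01, -2.24560976e+01,  7.14825257e-02,
        3.51116003e-02, -8.27480881e-05]), 'tool_pos': array([0.22301732, 0.50246627, 0.23815648]), 'ee_rot': array([-0.38559191,  0.59330096,  0.38524853,  0.5923651 ]), 'force': array([0.006258  , 1.15057703, 0.24333367]), 'ft_torque': array([ 0.003376  ,  0.02621562, -0.0204919 ]), 'width': 0.08815083961250711}
side 53.28354512938231 325.08304040155934 199.46825709372266 [[-9.99999904e-01 -4.18966043e-04 -1.30830639e-04  5.45819596e-01]
 [-1.21308853e-04  5.50282372e-01 -8.34978620e-01  8.01683321e-01]
 [ 4.21821482e-04 -8.34978524e-01 -5.50282370e-01  6.08382869e-01]
 [ 0.00000000e+00  0.00000000e+00  0.00000000e+00  1.00000000e+00]]
top 43.91933361288694 315.5101209718399 184.97607130179495 [[ 9.32765892e-03 -9.93024252e-01  1.17540755e-01  4.29602604e-01]
 [-9.99929585e-01 -8.40036148e-03  8.38210913e-03 -2.70858302e-04]
 [-7.33625282e-03 -1.17610664e-01 -9.93032684e-01  1.11862508e+00]
 [ 0.00000000e+00  0.00000000e+00  0.00000000e+00  1.00000000e+00]]
wrist 65.70646984690485 319.36268965402877 193.44711236669488 [[ 0.40459343  0.88116096  0.24466207  0.16124135]
 [ 0.91449448 -0.38925836 -0.11035297  0.53089103]
 [-0.00200197  0.2683902  -0.9633082   0.38448793]
 [ 0.          0.          0.          1.        ]]
```

View pics/side0.png

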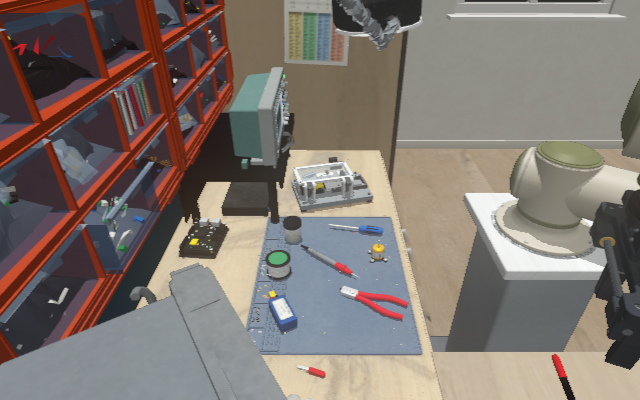

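View pics/top0.png

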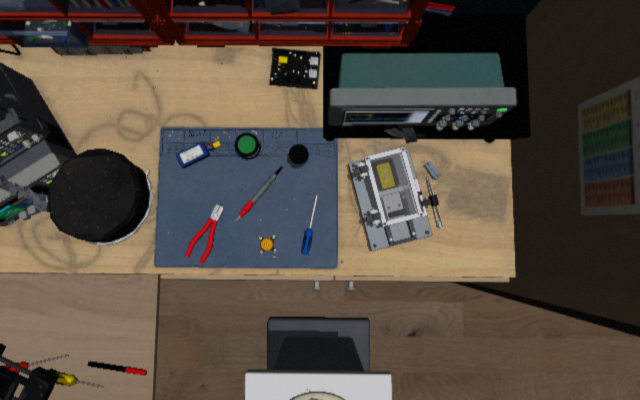

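Run:
```python
import cv2,pickle
d=pickle.load(open("top0.pkl","rb"));f=d["frame"][135:260,335:465]
cv2.imwrite("pics/topc.png",cv2.resize(f,None,fx=6,fy=4.8*1,interpolation=cv2.INTER_CUBIC) if 0 else cv2.resize(f,(624,600),interpolation=cv2.INTER_CUBIC))
d=pickle.load(open("side0.pkl","rb"));f=d["frame"][145:220,280:385]
cv2.imwrite("pics/sidec.png",cv2.resize(f,(735,525),interpolation=cv2.INTER_CUBIC))
```

```text
(no output)
```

View pics/topc.png

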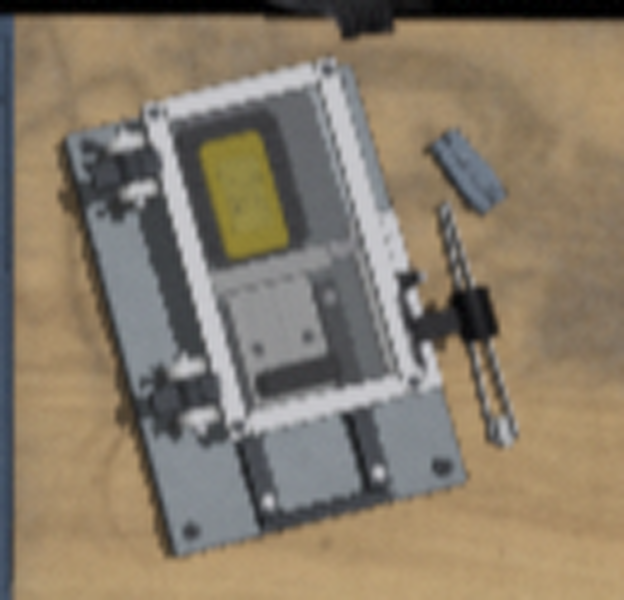

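View pics/sidec.png

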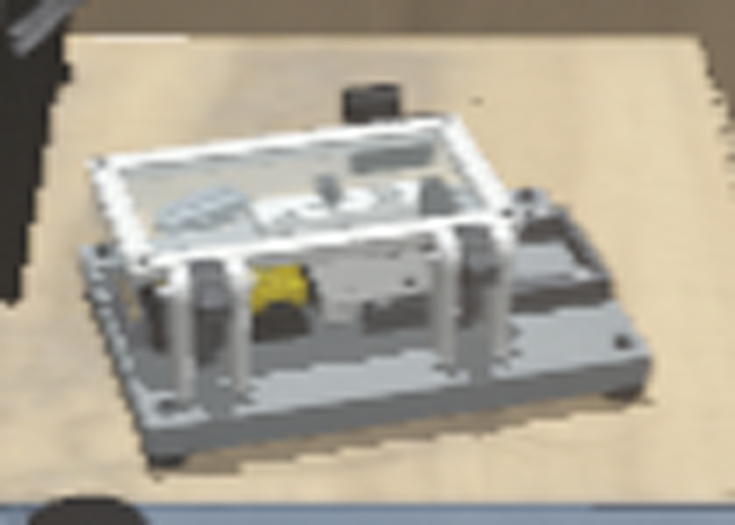

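```bash
cat > h.py <<'E'
import numpy as np,cv2,pickle
from scipy.spatial.transform import Rotation as R
from scipy.optimize import least_squares
def ray(d,u,v):
    f=200/np.tan(np.radians(d["vfov"])/2); x=(u-d["cx"])/f; y=(v-d["cy"])/f
    T=np.array(d["world_from_camera"]); return T[:3,3],T[:3,:3]@np.array([x,y,1.])
def onz(d,u,v,z):
    o,r=ray(d,u,v); return o+r*(z-o[2])/r[2]
def rayw(d,u,v):
    f=200/np.tan(np.radians(d["vfov"])/2); a=np.array([u-d["cx"],v-d["cy"]]); r=np.hypot(*a); th=r/f
    c=np.r_[a/r*np.sin(th),np.cos(th)]
    T=np.array(d["world_from_camera"]); return T[:3,3],T[:3,:3]@c
def onzw(d,u,v,z):
    o,r=rayw(d,u,v); return o+r*(z-o[2])/r[2]
def proj(d,P,fish=False):
    T=np.array(d["world_from_camera"]); f=200/np.tan(np.radians(d["vfov"])/2)
    c=(np.atleast_2d(P)-T[:3,3])@T[:3,:3]
    if not fish: return np.c_[c[:,0]/c[:,2]*f+d["cx"],c[:,1]/c[:,2]*f+d["cy"]]
    th=np.arctan2(np.hypot(c[:,0],c[:,1]),c[:,2]); n=np.hypot(c[:,0],c[:,1])
    return np.c_[c[:,0]/n*th*f+d["cx"],c[:,1]/n*th*f+d["cy"]]
E
python3 - <<'E'
from h import *
d=pickle.load(open("top0.pkl","rb"))
pts=[((170,555),(-108,72,22)),((467,480),(-108,-68,22)),((65,140),(95,72,22)),((350,62),(92,-50,72)),((145,105),(92,40,72)),((232,436),(-62,40,72)),((440,380),(-62,-50,72)),((474,313),(-35,-81,68))]
W=[];F=[]
for (u,v),f in pts:
    W.append(onz(d,335+u/4.8,135+v/4.8,f[2]/1000)); F.append(np.array(f)/1000)
W=np.array(W);F=np.array(F)
def res(p):
    c,s=np.cos(p[2]),np.sin(p[2]); return np.r_[F[:,0]*c-F[:,1]*s+p[0]-W[:,0],F[:,0]*s+F[:,1]*c+p[1]-W[:,1]]
r=least_squares(res,[.45,-.15,.25],loss="soft_l1",f_scale=.002);print(r.x);print((res(r.x).reshape(2,-1).T*1000).round(1))
ds=pickle.load(open("side0.pkl","rb"))
c,s=np.cos(r.x[2]),np.sin(r.x[2])
P=[[r.x[0]+f[0]*c-f[1]*s,r.x[1]+f[0]*s+f[1]*c,f[2]] for f in F]
q=proj(ds,np.array(P)); print(((q-[280,145])*7).round())
E
```

```text
[ 0.53724898 -0.15791306  0.24859798]
[[-0.8 -2.1]
 [-1.6 -1.9]
 [ 4.7 -0.3]
 [ 3.7  4.8]
 [ 1.7  0.6]
 [-0.9  0.4]
 [-4.1  4.6]
 [-0.3 -2.5]]
[[651. 344.]
 [540. 174.]
 [140. 415.]
 [ 83. 146.]
 [126. 257.]
 [519. 207.]
 [452. 102.]
 [369.  84.]]
```

Run:
```python
from h import *
from rig import bot
s=bot.state(); M=R.from_quat(s["ee_rot"]).as_matrix(); print("tool axes cols\n",M.round(3))
w=pickle.load(open("wrist0.pkl","rb")); T=w["world_from_camera"]; print("cam in tool",(M.T@(T[:3,3]-s["tool_pos"])).round(3)); print((M.T@T[:3,:3]).round(3))
# obstacle map from top depth: heights around
d=pickle.load(open("top0.pkl","rb")); f=200/np.tan(np.radians(d["vfov"])/2)
D=d["depth"]; v,u=np.mgrid[:400,:640]; c=np.stack([(u-d["cx"])/f*D,(v-d["cy"])/f*D,D],-1); P=c@d["world_from_camera"][:3,:3].T+d["world_from_camera"][:3,3]
for x in np.arange(.5,.86,.03):
    row=[]
    for y in np.arange(.05,-.47,-.04):
        m=(abs(P[...,0]-x)<.015)&(abs(P[...,1]-y)<.02)&(D>0); row.append(P[...,2][m].max() if m.any() else np.nan)
    print(round(x,2),np.array(row).round(2))
```

```text
tool axes cols
 [[-0.001 -0.914  0.406]
 [-0.001  0.406  0.914]
 [-1.     0.    -0.001]]
cam in tool [-0.146  0.068  0.001]
[[ 0.001 -0.269  0.963]
 [ 0.001 -0.963 -0.269]
 [ 1.     0.001 -0.   ]]
0.5 [0.01 0.02 0.01 0.01 0.07 0.07 0.07 0.07 0.01 0.   0.   0.   0.44]
0.53 [0.01 0.02 0.01 0.02 0.07 0.07 0.07 0.07 0.07 0.   0.   0.   0.44]
0.56 [0.01 0.01 0.01 0.07 0.07 0.07 0.07 0.04 0.01 0.   0.   0.   0.44]
0.59 [0.05 0.01 0.01 0.07 0.07 0.07 0.07 0.03 0.01 0.   0.   0.   0.45]
0.62 [0.06 0.06 0.01 0.07 0.07 0.16 0.16 0.01 0.01 0.   0.   0.   0.45]
0.65 [0.06 0.14 0.31 0.31 0.31 0.31 0.31 0.31 0.31 0.3  0.14 0.14 0.45]
0.68 [0.01 0.14 0.31 0.31 0.31 0.31 0.31 0.31 0.31 0.31 0.3  0.14 0.45]
0.71 [0.01 0.14 0.3  0.3  0.3  0.3  0.3  0.3  0.3  0.3   nan 0.14 0.46]
0.74 [0.   0.14 0.3  0.3  0.3  0.3  0.3  0.3  0.3  0.3   nan 0.14 0.46]
0.77 [0.44 0.43 0.45 0.44 0.43 0.46 0.29 0.29 0.29 0.29  nan 0.14 0.46]
0.8 [0.42 0.42 0.42 0.43 0.43 0.42  nan  nan  nan  nan 0.14 0.14 0.43]
0.83 [0.03 0.14 0.14 0.14 0.14 0.14 0.14 0.14 0.14 0.14 0.14 0.14 0.37]
```

View pics/wrist0.png

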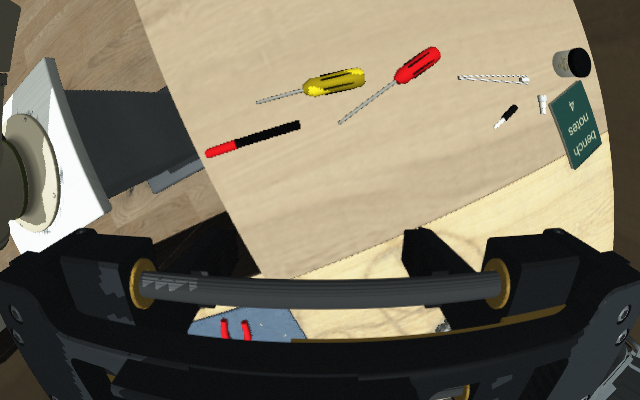

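```bash
python3 - <<'E'
from h import *
for n in ["top","side"]:
    d=pickle.load(open(n+"0.pkl","rb")); f=200/np.tan(np.radians(d["vfov"])/2)
    D=d["depth"]; v,u=np.mgrid[:400,:640]; c=np.stack([(u-d["cx"])/f*D,(v-d["cy"])/f*D,D],-1); P=c@d["world_from_camera"][:3,:3].T+d["world_from_camera"][:3,3]
    print(n)
    for y in np.arange(.04,-.40,-.03):
        row=[]
        for z in np.arange(.02,.34,.03):
            m=(abs(P[...,2]-z)<.015)&(abs(P[...,1]-y)<.015)&(D>0)&(P[...,0]<.9)&(P[...,0]>.6); row.append(P[...,0][m].min() if m.sum()>0 else np.nan)
        print(round(y,2),np.array(row).round(3))
E
python3 - <<'E'
import pickle,cv2
d=pickle.load(open("side0.pkl","rb"));f=d["frame"][60:220,180:395]
cv2.imwrite("pics/sidec2.png",cv2.resize(f,(752,560),interpolation=cv2.INTER_CUBIC))
E
```

```text
top
0.04 [0.605 0.604   nan   nan   nan   nan   nan   nan   nan 0.769 0.769]
0.01 [0.6   0.808   nan   nan 0.801   nan   nan   nan   nan 0.768 0.769]
-0.02 [0.607   nan   nan 0.647 0.647 0.66  0.66  0.661 0.661 0.661 0.663]
-0.05 [0.603   nan   nan 0.647 0.648 0.658 0.657 0.657 0.657 0.657 0.662]
-0.08 [0.6   0.607 0.602 0.647 0.648 0.66  0.658 0.658 0.657 0.658 0.662]
-0.11 [0.605 0.601 0.6   0.648 0.647 0.66  0.658 0.658 0.657 0.658 0.662]
-0.14 [  nan 0.601 0.6   0.648 0.644 0.654 0.658 0.658 0.658 0.658 0.664]
-0.17 [  nan 0.601 0.6   0.647 0.631 0.63  0.658 0.658 0.658 0.658 0.664]
-0.2 [0.6   0.615 0.601 0.647 0.634 0.634 0.659 0.659 0.659 0.659 0.664]
-0.23 [0.602   nan   nan 0.647 0.647 0.651 0.65  0.651 0.652 0.653 0.664]
-0.26 [0.6     nan   nan 0.647 0.647 0.652 0.651 0.653 0.654 0.661 0.663]
-0.29 [  nan   nan   nan 0.648 0.647 0.653 0.651 0.651 0.654 0.661 0.665]
-0.32 [  nan   nan   nan 0.647 0.647 0.664 0.664 0.662 0.654 0.661 0.665]
-0.35 [  nan   nan   nan 0.647 0.648   nan   nan   nan   nan   nan   nan]
-0.38 [0.665   nan   nan 0.647 0.648   nan   nan   nan   nan   
[... 422 characters left out ...]
.657 0.656 0.656 0.655 0.656 0.661]
-0.14 [0.606 0.622 0.6   0.645 0.643 0.652 0.656 0.656 0.656 0.656 0.662]
-0.17 [0.628 0.608 0.601 0.645 0.629 0.628 0.656 0.656 0.656 0.656 0.662]
-0.2 [0.632   nan 0.605 0.645 0.633 0.637 0.656 0.657 0.656 0.657 0.661]
-0.23 [  nan   nan   nan 0.645 0.648 0.65  0.649 0.65  0.649 0.652 0.662]
-0.26 [  nan   nan   nan 0.645 0.647 0.65  0.648 0.648 0.652 0.658 0.663]
-0.29 [  nan   nan   nan 0.645 0.645 0.65  0.648 0.651 0.651 0.66  0.662]
-0.32 [  nan   nan   nan 0.645 0.645   nan   nan   nan 0.653 0.66  0.664]
-0.35 [  nan   nan   nan 0.645 0.645   nan   nan   nan   nan   nan   nan]
-0.38 [0.665   nan   nan 0.645 0.646   nan   nan   nan   nan   nan   nan]
```

View pics/sidec2.png

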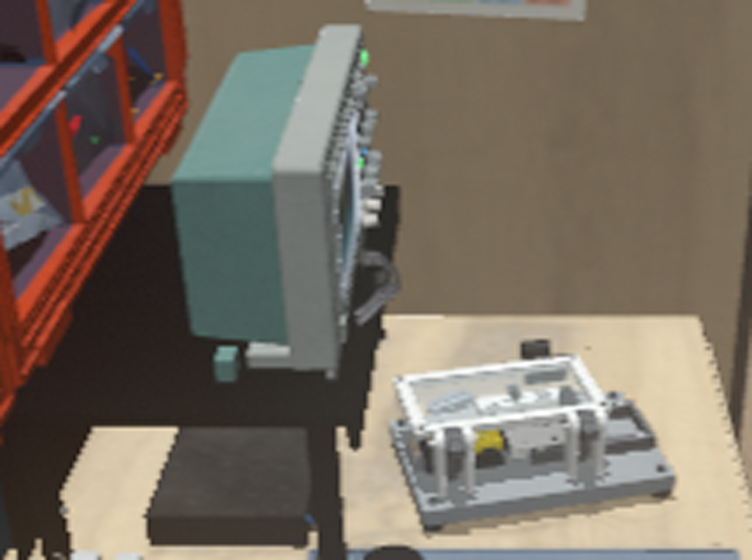

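>>> play_rows --pt "0 0 0 0 -0.012 -0.017 1" --pt "0 0 0 0 -0.024 -0.034 1" --pt "0 0 0 0 -0.024 -0.034 1" --pt "0 0 0 0 -0.024 -0.034 1" --pt "0 0 0 0 -0.024 -0.034 1" --pt "0 0 0 0 -0.024 -0.034 1" --pt "0 0 0 0 -0.024 -0.034 1" --pt "0 0 0 0 -0.024 -0.034 1"

```text
time_s: 0.95
tool_pos: [0.284, 0.1951, 0.2387]
ee_rot: [-0.386, 0.593, 0.386, 0.593]
force: [0.8, -0.6, -1.2]
width: 0.088
```

>>> play_rows --pt "0 0 0 0 -0.024 -0.034 1" --pt "0.1 0 0 0 -0.024 -0.034 1" --pt "0 0 0 0.005 -0.036 -0.017 1" --pt "0 0 0 0.005 -0.036 -0.017 1" --pt "0 0 0 0.005 -0.036 -0.017 1" --pt "0 0 0 0.005 -0.036 -0.017 1" --pt "0 0 0 0.005 -0.036 -0.017 1" --pt "0 0 0 0.005 -0.036 -0.017 1"

```text
time_s: 1.75
tool_pos: [0.4383, -0.0822, 0.2084]
ee_rot: [-0.355, 0.611, 0.355, 0.611]
force: [0.2, 1.9, 0.8]
width: 0.088
```

>>> play_rows --pt "0.1 0 0 0.005 -0.036 -0.017 1" --pt "0.15 0 0 0 0 0 1" --pt "0.15 0 0 0 0 0 1" --pt "0.15 0 0 0 0 0 1" --pt "0.15 0 0 0 0 0 1" --pt "0.15 0 0 0 0 0 1" --pt "0.15 0 0 0 0 0 1" --pt "0.15 0 0 0 0 0 1"

```text
time_s: 2.55
tool_pos: [0.4605, -0.1131, 0.2036]
ee_rot: [0.037, 0.706, -0.036, 0.706]
force: [0.4, -0.7, 0.1]
width: 0.0884
```

>>> play_rows --pt "0.15 0 0 0 0 0 1" --pt "0.15 0 0 0 0 0 1" --pt "0.15 0 0 0 0 0 1" --pt "0.15 0 0 0 0 0 1" --pt "0.15 0 0 0 0 0 1" --pt "0.15 0 0 0 0 0 1" --pt "0.15 0 0 0 0 0 1" --pt "0.15 0 0 0 0 0 1"

```text
time_s: 3.35
tool_pos: [0.4604, -0.1131, 0.2036]
ee_rot: [0.429, 0.562, -0.429, 0.562]
force: [0.3, -0.4, 0.5]
width: 0.0878
```

>>> play_rows --pt "0.15 0 0 0 0 0 1" --pt "0.15 0 0 0 0 0 1" --pt "0.15 0 0 0 0 0 1" --pt "0.15 0 0 0 0 0 1" --pt "0.15 0 0 0 0 0 1" --pt "0.15 0 0 0 0 0 1" --pt "0.15 0 0 0 0 0 1" --pt "0.15 0 0 0 0 0 1"

```text
time_s: 4.15
tool_pos: [0.4604, -0.1131, 0.2036]
ee_rot: [-0.671, -0.222, 0.672, -0.222]
force: [0.7, 1.4, -0.1]
width: 0.0883
```

>>> play_rows --pt "0.15 0 0 0 0 0 0.6" --pt "0.15 0 0 0 0 0 0.6" --pt "0.1 0 0 0 0 0 0.6" --pt "0 0 0 0 0 0 0.6"

```text
time_s: 4.55
tool_pos: [0.4604, -0.1131, 0.2036]
ee_rot: [-0.702, -0.086, 0.702, -0.086]
force: [-0.1, 0.3, -0.5]
width: 0.0579
```

Run:
```python
from h import *
from rig import bot
s=bot.state(); M=R.from_quat(s["ee_rot"]).as_matrix(); print(M.round(3),s["tool_pos"],s["joint_positions"].round(2),s["time_s"])
d=bot.get_image("wrist"); pickle.dump(d,open("wrist1.pkl","wb")); cv2.imwrite("pics/wrist1.png",d["frame"])
```

```text
[[-0.     0.241 -0.97 ]
 [ 0.    -0.97  -0.241]
 [-1.    -0.     0.   ]] [ 0.46044399 -0.11312507  0.20360657] [-0.49  0.28  1.56 -0.    1.3   2.41] 4.55
```

View pics/wrist1.png

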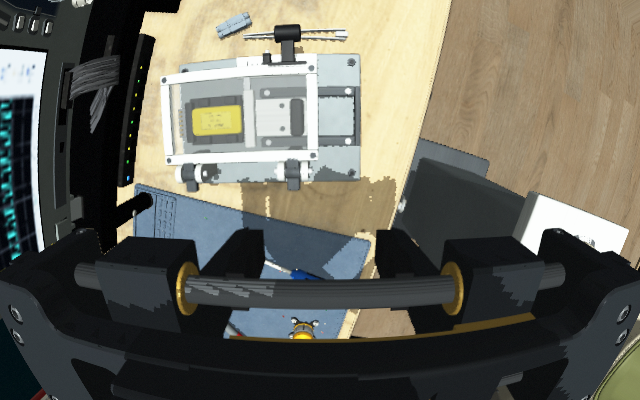

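Run:
```python
from h import *
d=pickle.load(open("wrist1.pkl","rb"));f=d["frame"][10:195,150:380]
cv2.imwrite("pics/w1c.png",cv2.resize(f,(736,592),interpolation=cv2.INTER_CUBIC))
```

```text
(no output)
```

View pics/w1c.png

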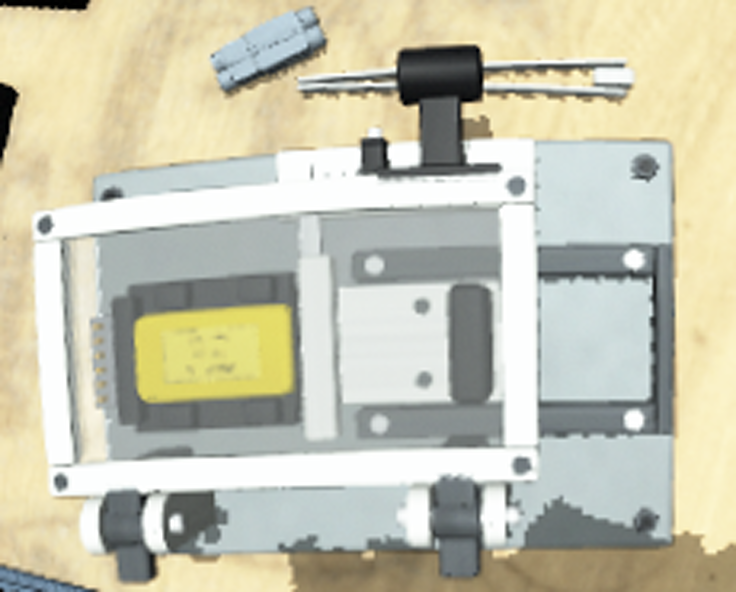

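Run:
```python
from h import *
d=pickle.load(open("wrist1.pkl","rb"))
pts=[((673,140),(-108,-68,22)),((673,548),(-108,72,22)),((95,177),(95,-68,22)),((470,343),(-42,0,63)),((440,73),(-35,-81,68)),((536,140),(-62,-66,33))]
W=np.array([onzw(d,150+u/3.2,10+v/3.2,f[2]/1000) for (u,v),f in pts]);F=np.array([f for _,f in pts])/1000
def res(p):
    c,s=np.cos(p[2]),np.sin(p[2]); return np.r_[F[:,0]*c-F[:,1]*s+p[0]-W[:,0],F[:,0]*s+F[:,1]*c+p[1]-W[:,1]]
r=least_squares(res,[.537,-.158,.25],loss="soft_l1",f_scale=.002);p=r.x;print(p);print((res(p).reshape(2,-1).T*1000).round(1))
c,s=np.cos(p[2]),np.sin(p[2])
def inv(P): a=P[:2]-p[:2]; return np.array([c*a[0]+s*a[1],-s*a[0]+c*a[1]])*1000
for q in [(374,143),(374,168),(362,155),(386,155)]: print("clip",inv(onzw(d,150+q[0]/3.2,10+q[1]/3.2,.041)))
fw=lambda f:np.array([p[0]+f[0]*c-f[1]*s,p[1]+f[0]*s+f[1]*c,f[2]])
print("lug",fw((-.035,-.081,.062)),"grip",fw((-.042,0,.054)),"open",fw((-.035,.083,.193)))
```

```text
[ 0.53685918 -0.15599623  0.26020167]
[[-1.1 -0.7]
 [-1.8  1.4]
 [ 3.6 -0.1]
 [-0.1  1.1]
 [ 0.6 -0.9]
 [ 0.1 -0.6]]
clip [-11.94297209 -65.09054694]
clip [-11.84628771 -57.00865637]
clip [ -8.12002632 -61.45267946]
clip [-15.66362731 -60.96668363]
lug [ 0.52387665 -0.24327426  0.062     ] grip [ 0.49627298 -0.1668018   0.054     ] open [ 0.48168348 -0.08479481  0.193     ]
```

>>> play_rows --pt "-0.017 0 0 0 0.02 -0.004 0.5" --pt "0 0 0 0 0.036 -0.008 0.5" --pt "0 0 0 0 0.036 -0.008 0.5" --pt "0 0 0 0.02 0.036 -0.008 0.5" --pt "0 0 0 0.04 0.014 -0.003 0.5" --pt "0 0 0 0.03 0 0 0.5" --pt "0 0 0 0 0 0 0.5"

```text
time_s: 5.3
tool_pos: [0.5253, -0.2417, 0.1099]
ee_rot: [-0.699, -0.095, 0.703, -0.091]
force: [0.3, -0.1, 0.0]
width: 0.0442
```

```bash
cat > st.py <<'E'
from h import *
from rig import bot
p=np.array([.53686,-.15600,.2602]);c,s=np.cos(p[2]),np.sin(p[2])
Rf=np.array([[c,-s,0],[s,c,0],[0,0,1]])
def inv(P): return Rf.T@(np.asarray(P)-[p[0],p[1],0])*1000
def st():
    S=bot.state(); M=R.from_quat(S["ee_rot"]).as_matrix()
    print("t",round(S["time_s"],2),"tcp_f",inv(S["tool_pos"]).round(1),"grasp_f",inv(S["tool_pos"]-.019*M[:,0]).round(1),"toolaxes_f",(Rf.T@M).round(3).tolist(),"F_f",(Rf.T@S["force"]).round(1),"w",S["width"],"q",S["joint_positions"].round(2))
    return S
def pic(n,name,crop=None,size=None):
    d=bot.get_image(n); pickle.dump(d,open(name+".pkl","wb")); f=d["frame"]
    if crop: f=f[crop[1]:crop[3],crop[0]:crop[2]]
    if size: f=cv2.resize(f,size,interpolation=cv2.INTER_CUBIC)
    cv2.imwrite(f"pics/{name}.png",f); return d
E
python3 -c "
from st import *
st(); pic('wrist','w2')"
```

```text
t 5.3 tcp_f [-33.3 -79.9 109.9] grasp_f [-33.2 -80.  128.9] toolaxes_f [[-0.005, 0.003, -1.0], [0.006, -1.0, -0.003], [-1.0, -0.007, 0.005]] F_f [ 0.3 -0.2  0. ] w 0.04415552455283703 q [-0.64  0.55  1.4   0.    1.19  2.24]
```

View pics/w2.png

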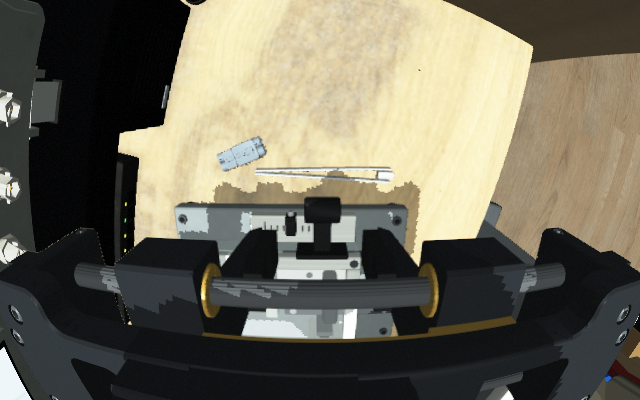

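Run:
```python
from st import *
d=pickle.load(open("w2.pkl","rb"));f=d["frame"][180:300,220:430]
cv2.imwrite("pics/w2c.png",cv2.resize(f,(770,440),interpolation=cv2.INTER_CUBIC))
for P in [(-35-12,-81,71),(-35+12,-81,71),(-35,-90,62),(-12,-61,41)]: print(P,proj(d,Rf@np.array(P)/1000+[p[0],p[1],0],True).round(1))
```

```text
(-47, -81, 71) [[342.2 217.8]]
(-23, -81, 71) [[304.5 217.8]]
(-35, -90, 62) [[323.2 200.1]]
(-12, -61, 41) [[291.7 228.7]]
```

View pics/w2c.png

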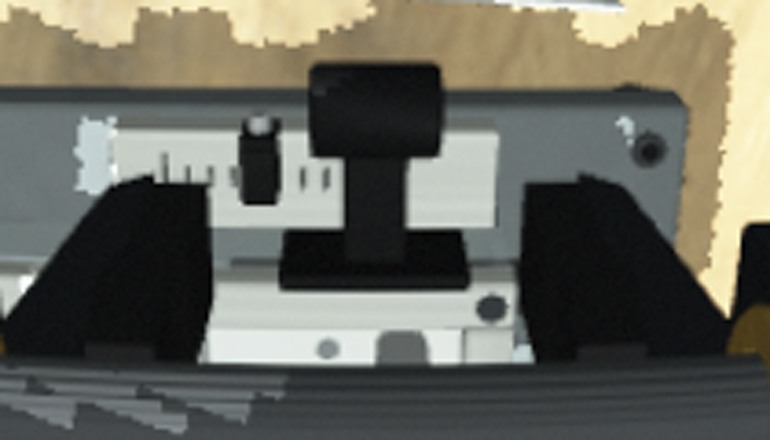

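>>> play_rows --pt "0 0 0 0.02 0.0015 0.0014 0.5" --pt "0 0 0 0.025 0 0 0.5" --pt "0 0 0 0.015 0 0 0.5" --pt "0 0 0 0.007 0 0 0.5" --pt "0 0 0 0 0 0 0.5"

```text
time_s: 5.85
tool_pos: [0.5264, -0.2443, 0.0477]
ee_rot: [0.701, 0.092, -0.701, 0.093]
force: [0.9, -0.4, 0.2]
width: 0.0441
```

```bash
python3 -c "
from st import *
st(); pic('wrist','w3',(200,150,440,330),(720,540))"
```

```text
t 5.85 tcp_f [-32.9 -82.7  47.7] grasp_f [-32.9 -82.7  66.7] toolaxes_f [[0.001, 0.003, -1.0], [-0.001, -1.0, -0.003], [-1.0, 0.001, -0.001]] F_f [ 0.8 -0.6  0.2] w 0.04405597473844626 q [-0.64  0.63  1.47 -0.    1.04  2.24]
```

View pics/w3.png

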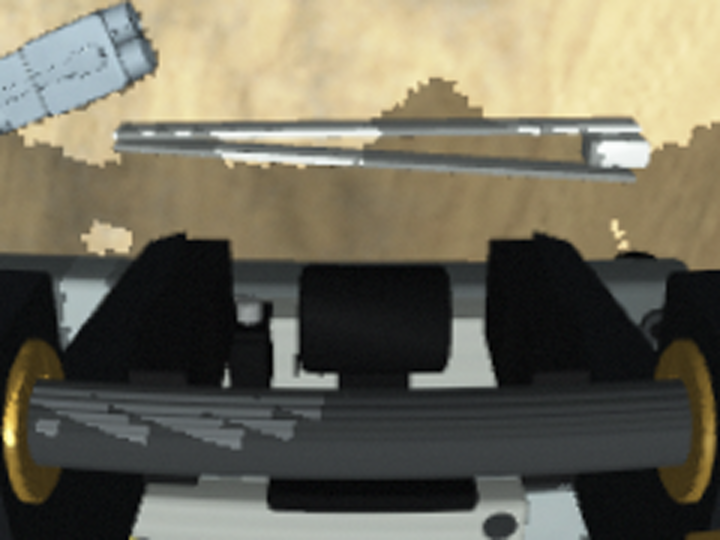

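>>> play_rows --pt "0 0 0 0.005 -0.001 0.002 0.5" --pt "0 0 0 0 0 0 0.5" --pt "0 0 0 0 0 0 0.15" --pt "0 0 0 0 0 0 0.15" --pt "0 0 0 0 0 0 0.15" --pt "0 0 0 0 0 0 0.15" --pt "0 0 0 0 0 0 0.15" --newtons 15

```text
time_s: 6.6
tool_pos: [0.5238, -0.2439, 0.0419]
ee_rot: [0.701, 0.092, -0.701, 0.092]
force: [-0.9, 0.6, 1.9]
width: 0.024
```

```bash
python3 -c "
from st import *
st(); pic('wrist','w4',(200,150,440,330),(720,540))"
```

```text
t 6.6 tcp_f [-35.2 -81.6  41.9] grasp_f [-35.2 -81.6  60.9] toolaxes_f [[0.0, 0.001, -1.0], [-0.0, -1.0, -0.001], [-1.0, 0.0, -0.0]] F_f [-0.7  0.8  1.9] w 0.023953964843963917 q [-0.64  0.64  1.48 -0.    1.03  2.24]
```

View pics/w4.png

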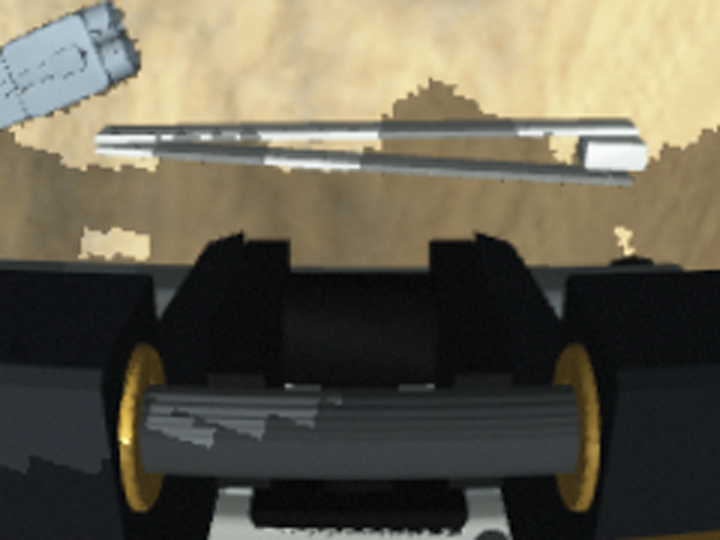

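Run:
```python
import numpy as np
th=np.r_[0,.05,np.arange(.15,1.56,.1),1.63,1.69,1.74,1.79,1.83,1.86]
y=50.5-131.5*np.cos(th-.0304); z=66+131.5*np.sin(th-.0304)
X=-np.round(z-z[0],1); Y=-np.round(y-y[0],1)
for i in range(1,len(th)): print(round(th[i],2),[0,0,0,round((X[i]-X[i-1])/1000,4),round((Y[i]-Y[i-1])/1000,4),0,.15])
```

```text
0.05 [0, 0, 0, np.float64(-0.0066), np.float64(0.0), 0, 0.15]
0.15 [0, 0, 0, np.float64(-0.0131), np.float64(-0.0009), 0, 0.15]
0.25 [0, 0, 0, np.float64(-0.0129), np.float64(-0.0022), 0, 0.15]
0.35 [0, 0, 0, np.float64(-0.0127), np.float64(-0.0035), 0, 0.15]
0.45 [0, 0, 0, np.float64(-0.0123), np.float64(-0.0047), 0, 0.15]
0.55 [0, 0, 0, np.float64(-0.0117), np.float64(-0.006), 0, 0.15]
0.65 [0, 0, 0, np.float64(-0.0111), np.float64(-0.0071), 0, 0.15]
0.75 [0, 0, 0, np.float64(-0.0103), np.float64(-0.0081), 0, 0.15]
0.85 [0, 0, 0, np.float64(-0.0094), np.float64(-0.0092), 0, 0.15]
0.95 [0, 0, 0, np.float64(-0.0085), np.float64(-0.01), 0, 0.15]
1.05 [0, 0, 0, np.float64(-0.0074), np.float64(-0.0109), 0, 0.15]
1.15 [0, 0, 0, np.float64(-0.0063), np.float64(-0.0115), 0, 0.15]
1.25 [0, 0, 0, np.float64(-0.0052), np.float64(-0.0121), 0, 0.15]
1.35 [0, 0, 0, np.float64(-0.0039), np.float64(-0.0126), 0, 0.15]
1.45 [0, 0, 0, np.float64(-0.0026), np.float64(-0.0128), 0, 0.15]
1.55 [0, 0, 0, np.float64(-0.0013), np.float64(-0.0131), 0, 0.15]
1.63 [0, 0, 0, np.float64(-0.0001), np.float64(-0.0105), 0, 0.15]
1.69 [0, 0, 0, np.float64(0.0004), np.float64(-0.0079), 0, 0.15]
1.74 [0, 0, 0, np.float64(0.0008), np.float64(-0.0065), 0, 0.15]
1.79 [0, 0, 0, np.float64(0.001), np.float64(-0.0065), 0, 0.15]
1.83 [0, 0, 0, np.float64(0.0011), np.float64(-0.0052), 0, 0.15]
1.86 [0, 0, 0, np.float64(0.001), np.float64(-0.0038), 0, 0.15]
```

>>> play_rows --pt "0 0 0 -0.0066 0 0 0.15" --pt "0 0 0 -0.0131 -0.0009 0 0.15" --pt "0 0 0 -0.0129 -0.0022 0 0.15" --pt "0 0 0 -0.0127 -0.0035 0 0.15" --pt "0 0 0 -0.0123 -0.0047 0 0.15"

```text
time_s: 7.15
tool_pos: [0.5208, -0.2327, 0.1008]
ee_rot: [0.701, 0.092, -0.701, 0.092]
force: [2.3, -1.3, -0.9]
width: 0.024
```

```bash
python3 -c "
from st import *
st()"
```

```text
t 7.15 tcp_f [-35.2 -70.  100.8] grasp_f [-35.2 -70.  119.8] toolaxes_f [[0.001, 0.001, -1.0], [-0.001, -1.0, -0.001], [-1.0, 0.001, -0.001]] F_f [ 1.9 -1.9 -0.9] w 0.023990446116167484 q [-0.63  0.55  1.44 -0.    1.15  2.25]
```

>>> play_rows --pt "0 0 0 -0.0117 -0.006 0 0.15" --pt "0 0 0 -0.0111 -0.0071 0 0.15" --pt "0 0 0 -0.0103 -0.0081 0 0.15" --pt "0 0 0 -0.0094 -0.0092 0 0.15" --pt "0 0 0 -0.0085 -0.01 0 0.15" --pt "0 0 0 -0.0074 -0.0109 0 0.15" --pt "0 0 0 -0.0063 -0.0115 0 0.15" --pt "0 0 0 -0.0052 -0.0121 0 0.15"

```text
time_s: 7.95
tool_pos: [0.5015, -0.1595, 0.1699]
ee_rot: [0.701, 0.092, -0.701, 0.092]
force: [6.7, 0.5, -0.8]
width: 0.0242
```

```bash
python3 -c "
from st import *
st(); pic('side','s5',(180,60,395,220),(752,560))"
```

```text
t 7.95 tcp_f [-35.1   5.7 169.9] grasp_f [-35.1   5.7 188.9] toolaxes_f [[0.001, 0.001, -1.0], [-0.0, -1.0, -0.001], [-1.0, 0.0, -0.001]] F_f [ 6.6 -1.2 -0.8] w 0.024181269807588984 q [-0.53  0.4   1.48  0.    1.26  2.35]
```

View pics/s5.png

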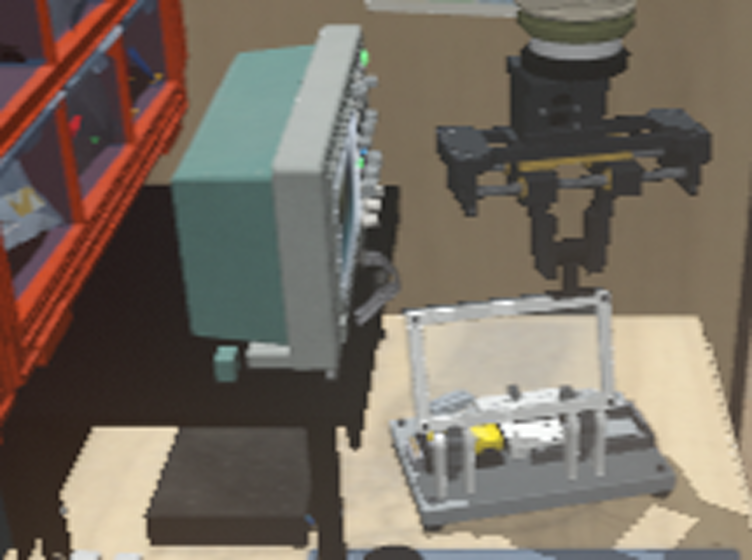

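>>> play_rows --pt "0 0 0 -0.0039 -0.0126 -0.0004 0.15" --pt "0 0 0 -0.0026 -0.0128 -0.0004 0.15" --pt "0 0 0 -0.0013 -0.0131 0 0.15" --pt "0 0 0 -0.0001 -0.0105 0 0.15" --pt "0 0 0 0.0004 -0.0079 0 0.15" --pt "0 0 0 0.0008 -0.0065 0 0.15" --pt "0 0 0 0.001 -0.0045 0 0.15" --pt "0 0 0 0 0 0 0.15"

```text
time_s: 8.8
tool_pos: [0.4844, -0.0942, 0.1749]
ee_rot: [-0.701, -0.093, 0.701, -0.092]
force: [-0.3, 0.5, 4.2]
width: 0.0237
```

```bash
python3 -c "
from st import *
st()"
```

```text
t 8.8 tcp_f [-34.8  73.2 174.9] grasp_f [-34.8  73.2 193.9] toolaxes_f [[-0.001, 0.002, -1.0], [0.001, -1.0, -0.002], [-1.0, -0.001, 0.001]] F_f [-0.2  0.6  4.2] w 0.023706350155843013 q [-0.43  0.34  1.56  0.    1.24  2.45]
```

>>> play_rows --pt "0 0 0 0.0008 -0.003 0 0.15" --pt "0 0 0 0.0006 -0.003 0 0.15" --pt "0 0 0 0.0006 -0.0025 0 0.15" --pt "0 0 0 0.0003 -0.0015 0 0.15" --pt "0 0 0 0 0 0 0.15"

```text
time_s: 9.3
tool_pos: [0.4822, -0.0858, 0.1728]
ee_rot: [-0.701, -0.092, 0.701, -0.093]
force: [-0.4, -4.9, 4.0]
width: 0.0234
```

```bash
python3 -c "
from st import *
st(); pic('side','s6',(180,60,395,220),(752,560))"
```

```text
t 9.3 tcp_f [-34.8  81.9 172.8] grasp_f [-34.8  81.9 191.8] toolaxes_f [[-0.0, 0.001, -1.0], [-0.001, -1.0, -0.001], [-1.0, 0.001, 0.0]] F_f [-1.7 -4.6  4. ] w 0.023438304340725555 q [-0.42  0.34  1.57 -0.    1.23  2.46]
```

View pics/s6.png

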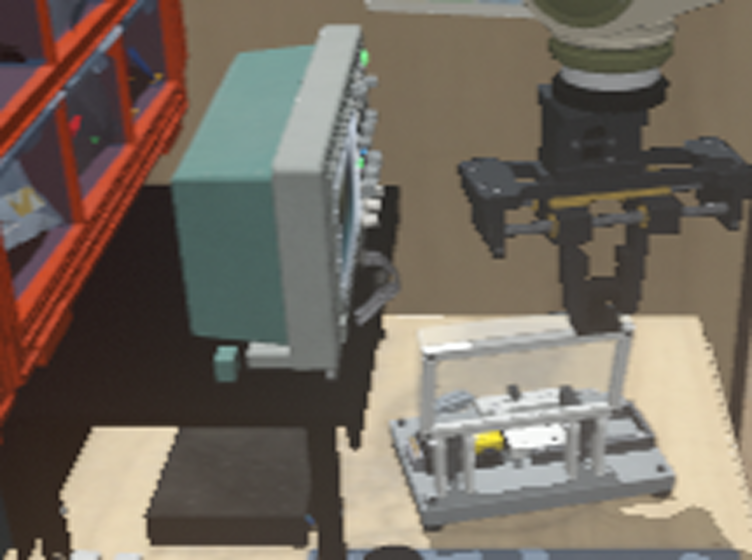

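>>> play_rows --pt "0 0 0 0 0 0 0.3" --pt "0 0 0 0 0 0 0.4" --pt "0 0 0 0 0 0 0.5" --pt "0 0 0 0 0 0 0.5" --pt "0 0 0 -0.01 0 0 0.5" --pt "0 0 0 -0.025 0 0 0.5" --pt "0 0 0 -0.02 0 0 0.5" --pt "0 0 0 0 0.02 0 0.5"

```text
time_s: 10.15
tool_pos: [0.4879, -0.1036, 0.2311]
ee_rot: [0.703, 0.092, -0.699, 0.094]
force: [0.5, 0.5, -0.3]
width: 0.044
```

```bash
python3 -c "
from st import *
st(); pic('side','s7',(180,60,395,220),(752,560))"
```

```text
t 10.15 tcp_f [-33.8  63.2 231.1] grasp_f [-33.9  63.2 250.1] toolaxes_f [[0.004, 0.004, -1.0], [-0.003, -1.0, -0.004], [-1.0, 0.003, -0.004]] F_f [ 0.7  0.4 -0.3] w 0.04400230125130189 q [-0.45  0.29  1.45  0.    1.39  2.43]
```

View pics/s7.png

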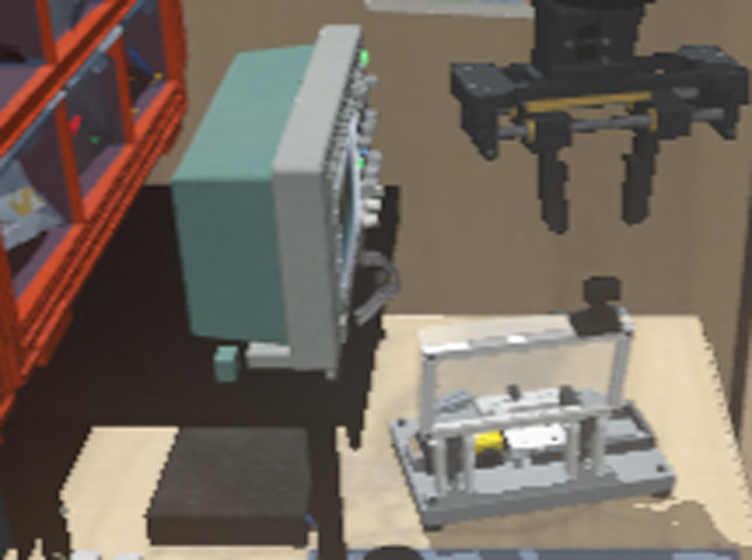

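>>> play_rows --pt "0 0 0 0 0.03 0.004 0.4" --pt "0 0 -0.1 0 0.036 0.004 0.4" --pt "0 0 0 0 0 0 0.4" --pt "0 0 0 0 0 0 0.4"

```text
time_s: 10.6
tool_pos: [0.4964, -0.1708, 0.2274]
ee_rot: [-0.695, -0.127, 0.705, -0.056]
force: [-1.0, 0.5, -0.9]
width: 0.0354
```

```bash
python3 -c "
from st import *
st(); pic('wrist','w8')"
```

```text
t 10.6 tcp_f [-42.9  -3.9 227.4] grasp_f [-42.9  -5.8 246.3] toolaxes_f [[-0.001, -0.001, -1.0], [0.1, -0.995, 0.001], [-0.995, -0.1, 0.001]] F_f [-0.8  0.8 -0.9] w 0.03541790706900189 q [-0.59  0.37  1.35  0.07  1.5   2.29]
```

View pics/w8.png

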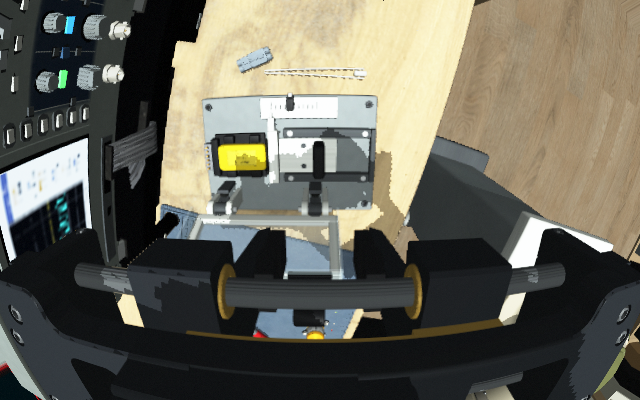

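```bash
python3 -c "
from st import *
d=pickle.load(open('w8.pkl','rb'));cv2.imwrite('pics/w8c.png',cv2.resize(d['frame'][90:215,195:385],(760,500),interpolation=cv2.INTER_CUBIC))"
```

```text
(no output)
```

View pics/w8c.png

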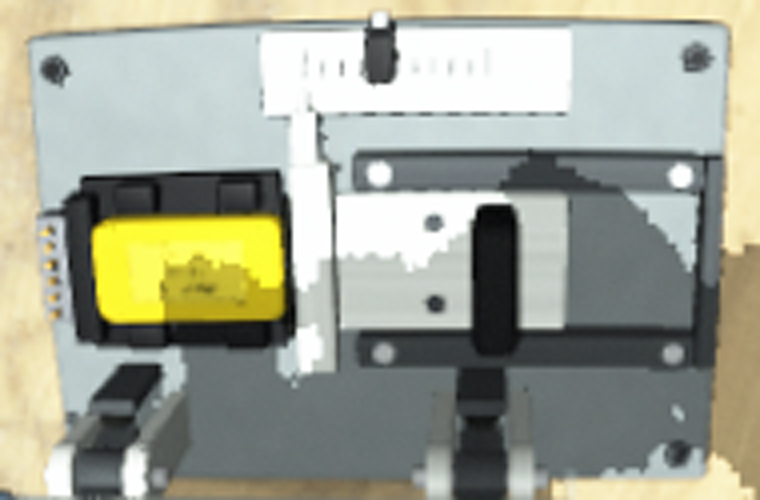

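```bash
python3 -c "
from st import *
d=pickle.load(open('w8.pkl','rb'))
for n,u,v,z in [('cornNR',728,22,22),('cornNL',712,482,22),('cornFR',30,38,22),('gripfar',473,275,63),('gripnear',518,275,63),('grip R',496,205,63),('grip L',496,355,63),('clip',365,45,41),('clip',396,45,41),('clipin',380,82,41),('ptr',290,140,38.5),('ptr',317,140,38.5),('railN',571,90,33),('railF',262,90,33)]:
    print(n,inv(onzw(d,195+u/4,90+v/4,z/1000)).round(1))
g=d['frame'];
h=cv2.cvtColor(g[90:215,195:385],cv2.COLOR_BGR2GRAY); h=np.clip((h.astype(int)-200)*4.6,0,255).astype(np.uint8)
cv2.imwrite('pics/w8d.png',cv2.resize(h,(760,500),interpolation=cv2.INTER_NEAREST))
"
```

```text
cornNR [-105.8  -69.4   22. ]
cornNL [-108.3   69.5   22. ]
cornFR [ 92.  -68.7  22. ]
gripfar [-35.9  -6.7  63. ]
gripnear [-47.3  -6.7  63. ]
grip R [-41.7 -24.7  63. ]
grip L [-41.7  14.7  63. ]
clip [ -7.6 -63.4  41. ]
clip [-15.7 -63.3  41. ]
clipin [-11.4 -53.5  41. ]
ptr [ 13.4 -38.1  38.5]
ptr [  6.1 -37.9  38.5]
railN [-61.8 -50.4  33. ]
railF [ 21.6 -51.3  33. ]
```

View pics/w8d.png

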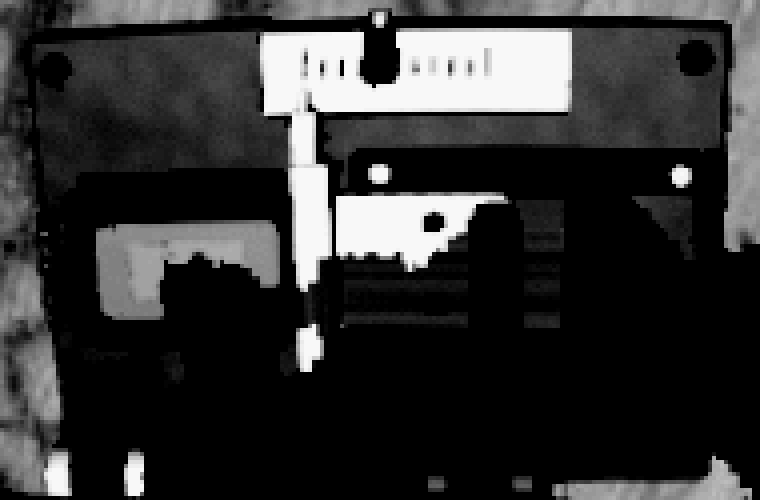

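>>> play_rows --pt "0 0 0 0.02 0.002 -0.0012 0.4" --pt "0 0 0 0.04 0.004 0 0.4" --pt "0 0 0 0.04 0.004 0 0.4" --pt "0 0 0 0.03 0.003 0 0.4" --pt "0 0 0 0 0 0 0.4"

```text
time_s: 11.15
tool_pos: [0.4961, -0.1675, 0.0945]
ee_rot: [-0.694, -0.129, 0.707, -0.056]
force: [-0.4, -0.5, 1.3]
width: 0.0352
```

```bash
python3 -c "
from st import *
st(); pic('wrist','w9',(200,150,440,330),(720,540)); pic('side','s9',(180,60,395,220),(752,560))"
```

```text
t 11.15 tcp_f [-42.3  -0.6  94.5] grasp_f [-42.2  -2.6 113.4] toolaxes_f [[-0.005, 0.003, -1.0], [0.105, -0.994, -0.003], [-0.994, -0.105, 0.005]] F_f [-0.5 -0.4  1.3] w 0.035165848964805846 q [-0.58  0.51  1.54  0.07  1.17  2.26]
```

View pics/w9.png

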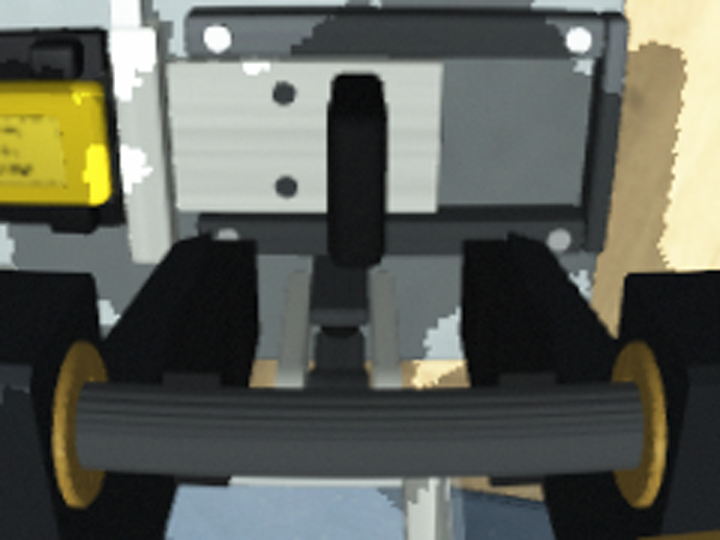

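View pics/s9.png

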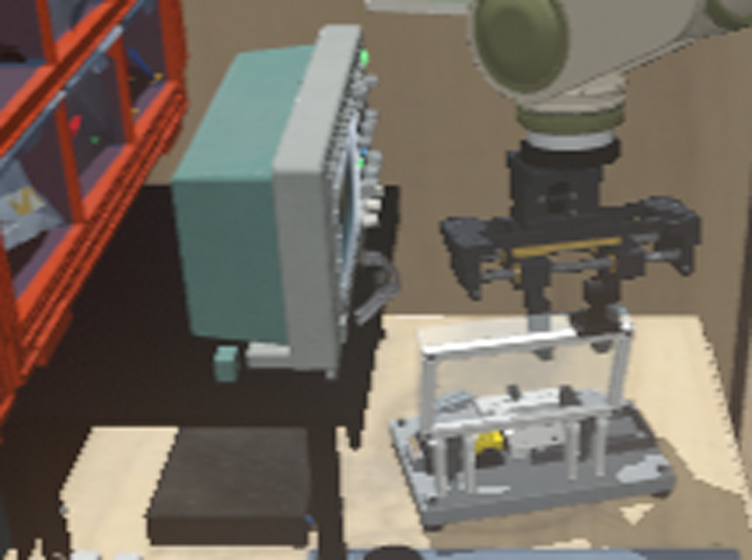

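>>> play_rows --pt "0 0 0 0.01 0.005 0 0.4" --pt "0 0 0 0.015 0.0025 0 0.4" --pt "0 0 0 0.015 0.0015 0 0.4" --pt "0 0 0 0.012 0.001 0 0.4" --pt "0 0 0 0.004 0 0 0.4" --pt "0 0 0 0 0 0 0.4"

```text
time_s: 11.85
tool_pos: [0.499, -0.1742, 0.0403]
ee_rot: [-0.696, -0.127, 0.705, -0.057]
force: [-0.7, -0.3, -0.0]
width: 0.0353
```

```bash
python3 -c "
from st import *
st(); pic('wrist','w10',(200,150,440,330),(720,540))"
```

```text
t 11.85 tcp_f [-41.3  -7.8  40.3] grasp_f [-41.3  -9.7  59.2] toolaxes_f [[-0.0, 0.001, -1.0], [0.1, -0.995, -0.001], [-0.995, -0.1, -0.0]] F_f [-0.7 -0.1 -0. ] w 0.03528383758595106 q [-0.59  0.6   1.58  0.08  1.04  2.25]
```

View pics/w10.png

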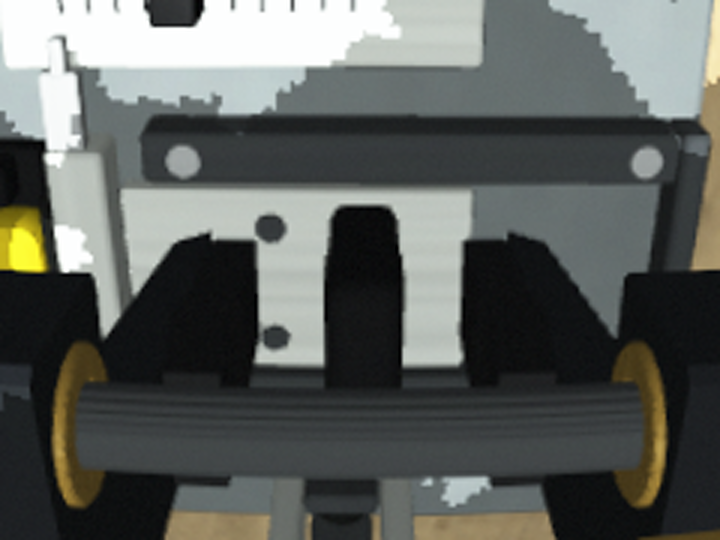

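>>> play_rows --pt "0 0 0 0.004 -0.0035 0.0006 0.4" --pt "0 0 0 0 0 0 0.4" --pt "0 0 0 0 0 0 0.2" --pt "0 0 0 0 0 0 0.05" --pt "0 0 0 0 0 0 0.05" --pt "0 0 0 0 0 0 0.05" --pt "0 0 0 0 0 0 0.05" --newtons 45

```text
time_s: 12.6
tool_pos: [0.4973, -0.1706, 0.0368]
ee_rot: [-0.696, -0.127, 0.705, -0.057]
force: [-1.9, -0.8, 1.5]
width: 0.0115
```

```bash
python3 -c "
from st import *
st(); pic('wrist','w11',(180,120,420,300),(720,540))"
```

```text
t 12.6 tcp_f [-42.   -4.   36.8] grasp_f [-42.   -5.9  55.7] toolaxes_f [[-0.0, 0.001, -1.0], [0.1, -0.995, -0.001], [-0.995, -0.1, -0.0]] F_f [-2.  -0.3  1.5] w 0.011541266234775131 q [-0.59  0.6   1.6   0.08  1.02  2.25]
```

View pics/w11.png

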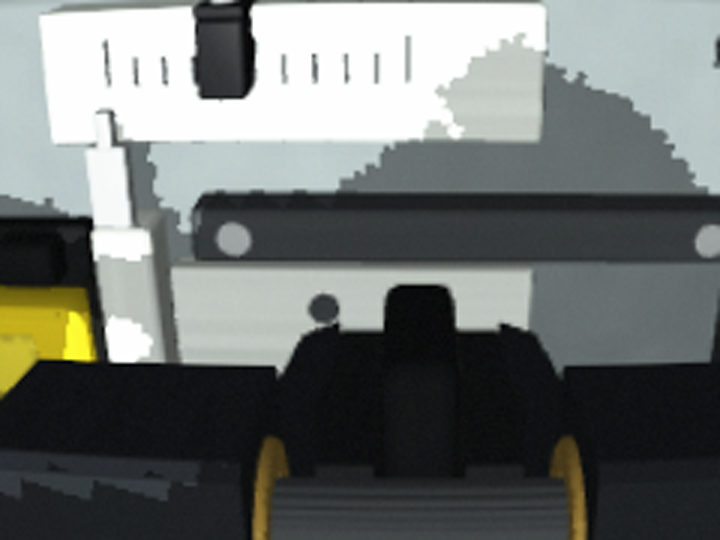

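>>> play_rows --pt "0 0 0 0 0 0.002 0.05" --pt "0 0 0 0 0 0.004 0.05" --pt "0 0 0 0 0 0.005 0.05" --pt "0 0 0 0 0 0.005 0.05" --pt "0 0 0 0 0 0.004 0.05" --pt "0 0 0 0 0 0.001 0.05" --pt "0 0 0 0 0 0 0.05"

```text
time_s: 13.35
tool_pos: [0.4782, -0.1757, 0.0368]
ee_rot: [-0.697, -0.127, 0.704, -0.057]
force: [7.7, 4.1, -1.7]
width: 0.0117
```

```bash
python3 -c "
from st import *
st(); d=pic('wrist','w12',(180,120,420,300),(720,540))"
```

```text
t 13.35 tcp_f [-61.8  -3.9  36.8] grasp_f [-61.8  -5.8  55.7] toolaxes_f [[0.003, 0.001, -1.0], [0.099, -0.995, -0.001], [-0.995, -0.099, -0.003]] F_f [ 8.5  2.  -1.7] w 0.011718030991502187 q [-0.62  0.58  1.64  0.08  1.    2.22]
```

View pics/w12.png

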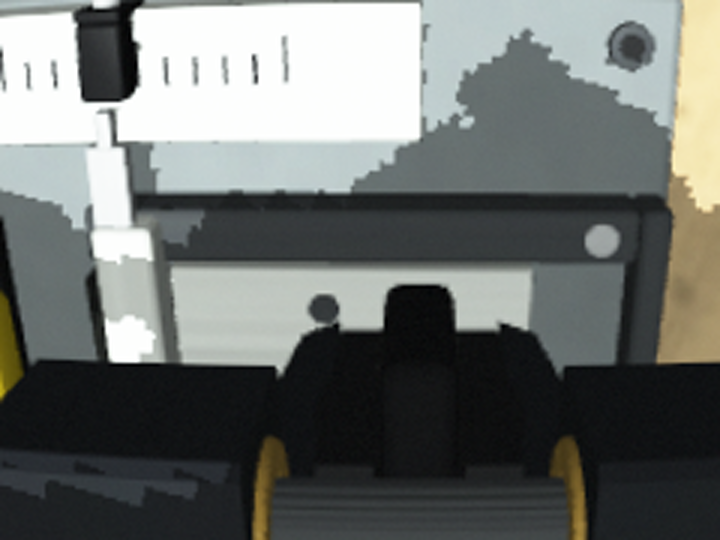

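Run:
```python
from st import *
d=pickle.load(open('w12.pkl','rb')); g=d['frame'][115:180,190:240]
cv2.imwrite('pics/w12c.png',cv2.resize(g,(460,598),interpolation=cv2.INTER_NEAREST))
gr=cv2.cvtColor(d['frame'],cv2.COLOR_BGR2GRAY)
for v in range(120,166,3): print(v,gr[v,200:230].tolist())
```

```text
120 [184, 188, 188, 190, 191, 190, 191, 190, 187, 186, 193, 235, 246, 250, 249, 243, 234, 215, 180, 131, 54, 40, 32, 32, 26, 22, 16, 44, 126, 159]
123 [139, 136, 140, 142, 136, 91, 64, 31, 27, 11, 14, 28, 13, 16, 17, 21, 24, 28, 25, 16, 12, 9, 10, 16, 69, 238, 246, 247, 248, 249]
126 [254, 254, 254, 248, 154, 49, 49, 48, 48, 47, 48, 48, 48, 48, 49, 50, 49, 50, 45, 29, 9, 13, 25, 97, 211, 254, 254, 254, 254, 254]
129 [254, 254, 254, 254, 245, 140, 36, 37, 39, 42, 43, 45, 47, 48, 51, 55, 58, 61, 49, 30, 15, 11, 6, 31, 183, 254, 254, 254, 254, 254]
132 [254, 254, 254, 254, 236, 116, 43, 48, 50, 51, 54, 57, 58, 58, 60, 63, 66, 69, 55, 33, 16, 9, 13, 10, 187, 250, 254, 254, 254, 254]
135 [254, 254, 254, 254, 254, 194, 43, 46, 46, 48, 49, 52, 55, 58, 57, 60, 63, 65, 64, 38, 18, 10, 9, 8, 17, 65, 143, 230, 254, 254]
138 [254, 254, 254, 254, 254, 213, 93, 45, 46, 45, 47, 49, 52, 52, 54, 57, 57, 62, 63, 42, 20, 11, 7, 12, 14, 47, 224, 254, 254, 254]
141 [254, 254, 254, 254, 254, 234, 89, 42, 45, 45, 45, 45, 47, 48, 51, 52, 56, 58, 59, 51, 24, 11, 9, 8, 10, 18, 233, 254, 254, 254]
144 [254, 25
[... 453 characters left out ...]
, 36, 35, 35, 37, 36, 35, 34, 34, 99, 185, 236, 253, 254, 254, 254, 254, 254, 254]
156 [254, 254, 254, 254, 254, 254, 254, 254, 254, 254, 254, 254, 250, 195, 189, 181, 140, 142, 183, 229, 250, 254, 254, 254, 254, 254, 254, 254, 254, 254]
159 [254, 254, 254, 254, 254, 254, 254, 254, 254, 254, 253, 246, 248, 251, 253, 246, 162, 90, 144, 245, 254, 254, 254, 254, 254, 254, 254, 254, 254, 254]
162 [254, 254, 254, 254, 254, 254, 254, 254, 254, 254, 253, 251, 245, 248, 251, 251, 213, 111, 123, 246, 254, 254, 254, 254, 254, 254, 254, 254, 254, 254]
165 [254, 254, 254, 254, 254, 254, 254, 254, 254, 254, 254, 252, 243, 247, 248, 252, 236, 115, 73, 247, 254, 254, 254, 254, 254, 254, 254, 254, 254, 254]
```

View pics/w12c.png

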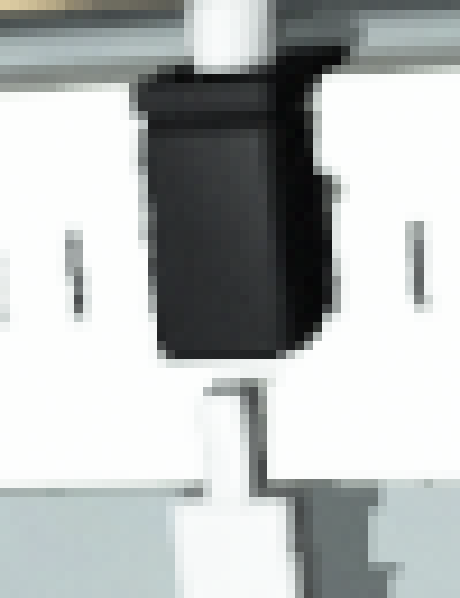

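Run:
```python
from st import *
d=pickle.load(open('w12.pkl','rb'))
for n,u,v,z in [('clipL',206.7,150.5,41),('clipR',220.3,150.5,41),('clipL2',205.5,135,41),('clipR2',219,135,41),('pL',211.6,159,38.5),('pR',216.5,159,38.5),('pL',211.6,165,38.5),('pR',217,165,38.5)]:
    print(n,inv(onzw(d,u+.0,v,z/1000)).round(2))
```

```text
clipL [ -8.33 -56.07  41.  ]
clipR [-15.13 -55.87  41.  ]
clipL2 [ -8.43 -63.43  41.  ]
clipR2 [-15.1  -63.16  41.  ]
pL [ -9.45 -51.26  38.5 ]
pR [-11.96 -51.2   38.5 ]
pL [ -9.14 -48.28  38.5 ]
pR [-11.92 -48.23  38.5 ]
```

>>> play_rows --pt "0 0 0 0 0 0.0011 0.05" --pt "0 0 0 0 0 0 0.05" --pt "0 0 0 0 0 0 0.05"

```text
time_s: 13.7
tool_pos: [0.4772, -0.1759, 0.0368]
ee_rot: [-0.697, -0.127, 0.704, -0.057]
force: [7.5, 4.0, -1.8]
width: 0.0113
```

Run:
```python
from st import *
st(); d=pic('wrist','w13'); g=d['frame'][115:180,190:240]
cv2.imwrite('pics/w13c.png',cv2.resize(g,(460,598),interpolation=cv2.INTER_NEAREST))
gr=cv2.cvtColor(d['frame'],cv2.COLOR_BGR2GRAY)
for v in [135,141,147,150,156,159,162,165]: print(v,gr[v,200:225].tolist())
pic('top','t13',(335,135,465,260),(624,600)); pic('side','s13',(180,60,395,220),(752,560))
```

```text
t 13.7 tcp_f [-62.8  -3.9  36.8] grasp_f [-62.8  -5.8  55.7] toolaxes_f [[0.003, 0.001, -1.0], [0.099, -0.995, -0.001], [-0.995, -0.099, -0.003]] F_f [ 8.3  1.9 -1.8] w 0.011345634692724068 q [-0.62  0.58  1.65  0.08  1.    2.22]
135 [254, 254, 254, 204, 82, 44, 46, 48, 48, 50, 53, 54, 57, 60, 63, 64, 64, 42, 19, 12, 10, 6, 13, 46, 149]
141 [254, 254, 254, 254, 60, 44, 46, 44, 45, 47, 45, 49, 51, 53, 55, 55, 58, 51, 28, 12, 11, 8, 8, 19, 189]
147 [254, 254, 254, 252, 229, 37, 40, 41, 44, 44, 45, 45, 46, 48, 49, 51, 51, 49, 33, 18, 11, 9, 9, 11, 38]
150 [254, 254, 254, 254, 247, 79, 41, 42, 41, 44, 41, 45, 44, 45, 48, 48, 49, 46, 39, 26, 10, 13, 57, 173, 253]
156 [254, 254, 254, 254, 254, 254, 254, 254, 254, 254, 254, 254, 249, 192, 185, 147, 134, 144, 245, 254, 254, 254, 254, 254, 254]
159 [254, 254, 254, 254, 254, 254, 254, 254, 254, 254, 253, 246, 248, 251, 253, 245, 165, 91, 220, 251, 253, 254, 254, 254, 254]
162 [254, 254, 254, 254, 254, 254, 254, 254, 254, 254, 253, 250, 244, 248, 251, 252, 214, 109, 119, 181, 199, 244, 254, 254, 254]
165 [254, 254, 254, 254, 254, 254, 254, 254, 254, 254, 254, 252, 243, 247, 248, 252, 236, 112, 72, 171, 248, 254, 254, 254, 254]
```

View pics/w13c.png

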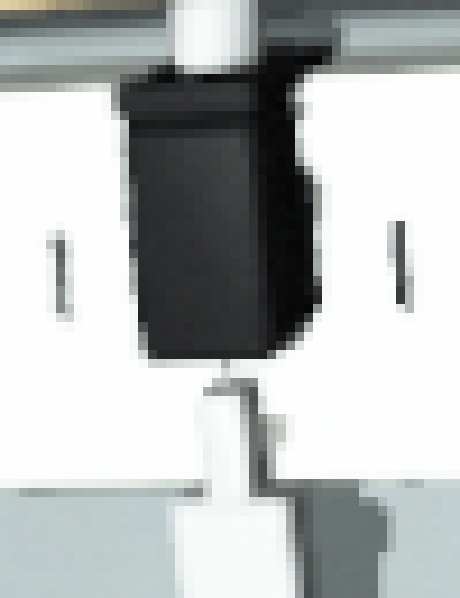

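View pics/s13.png

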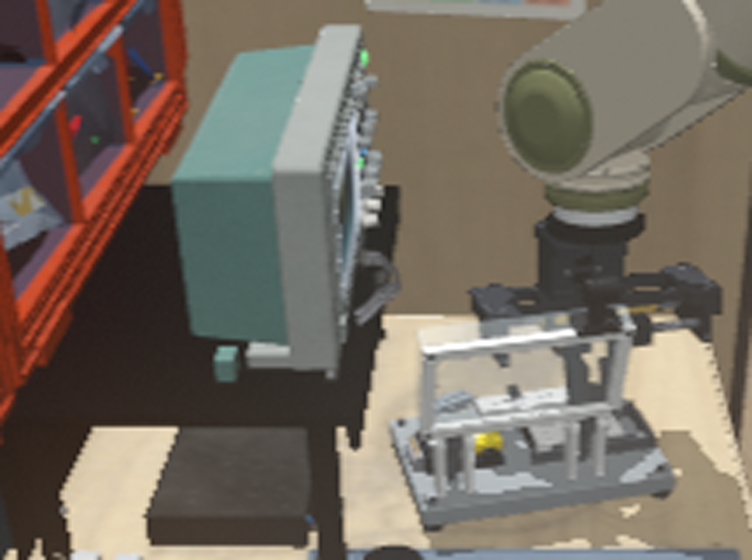

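View pics/t13.png

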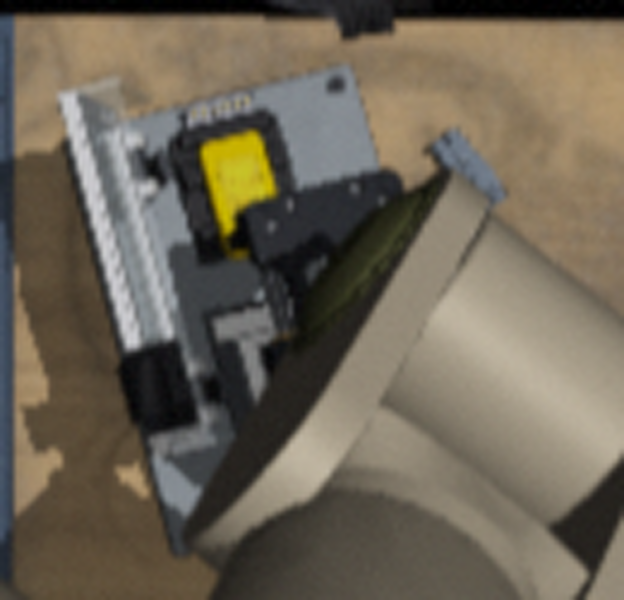

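Run:
```python
from st import *
d=pickle.load(open('w13.pkl','rb'))
for n,u,v,z in [('clipL',205.0,150,41),('clipR',218.8,150,41),('clipL2',203.7,135,41),('clipR2',217.2,135,41),('pL',211.2,159,38.5),('pR',216.3,159,38.5),('pL',211.5,165,38.5),('pR',216.8,165,38.5)]:
    print(n,inv(onzw(d,u,v,z/1000)).round(2))
print(rayw(d,211,159)[0], inv(rayw(d,211,159)[0]))
for X in (-60,-62,22): print(X, proj(d,Rf@np.array([X,-50,33])/1000+[p[0],p[1],0],True))
for n,u,v in [('tickL',196.8,145),('tickR',233.8,145)]: print(n,inv(onzw(d,u,v,.033)))
```

```text
clipL [ -8.43 -56.32  41.  ]
clipR [-15.34 -56.11  41.  ]
clipL2 [ -8.46 -63.46  41.  ]
clipR2 [-15.15 -63.18  41.  ]
pL [-10.18 -51.25  38.5 ]
pR [-12.8  -51.19  38.5 ]
pL [-10.02 -48.27  38.5 ]
pR [-12.76 -48.22  38.5 ]
[ 0.49939366 -0.25605384  0.17546288] [-61.94640406 -87.04677103 175.46288484]
-60 [[315.90233047 157.43841007]]
-62 [[320.11951697 157.44815683]]
22 [[159.14721479 160.28338294]]
tickL [ -1.05286633 -57.18472243  33.        ]
tickR [-20.47855869 -56.55333595  33.        ]
```

>>> play_rows --pt "0 0 0 0 0 0.0004 0.05" --pt "0 0 0 0 0 0 0.05" --pt "0 0 0 0 0 0 0.05"

```text
time_s: 14.15
tool_pos: [0.477, -0.176, 0.0368]
ee_rot: [-0.697, -0.127, 0.704, -0.057]
force: [7.3, 3.9, -1.3]
width: 0.012
```

Run:
```python
from st import *
st(); d=pic('wrist','w14'); g=d['frame'][115:180,190:240]
cv2.imwrite('pics/w14c.png',cv2.resize(g,(460,598),interpolation=cv2.INTER_NEAREST))
gr=cv2.cvtColor(d['frame'],cv2.COLOR_BGR2GRAY)
for v in [135,150,159,165]: print(v,gr[v,200:225].tolist())
```

```text
t 14.15 tcp_f [-63.   -3.9  36.8] grasp_f [-63.1  -5.8  55.7] toolaxes_f [[0.003, 0.001, -1.0], [0.099, -0.995, -0.001], [-0.995, -0.099, -0.003]] F_f [ 8.1  1.8 -1.3] w 0.011958122655127322 q [-0.62  0.58  1.65  0.08  0.99  2.22]
135 [254, 254, 227, 107, 45, 46, 48, 47, 50, 51, 55, 57, 60, 59, 64, 63, 53, 24, 11, 11, 10, 11, 21, 107, 197]
150 [254, 254, 254, 248, 143, 39, 41, 43, 43, 44, 43, 45, 45, 47, 49, 48, 50, 44, 28, 17, 11, 21, 112, 246, 254]
159 [254, 254, 254, 254, 254, 254, 254, 254, 254, 254, 253, 246, 248, 251, 253, 246, 164, 87, 143, 185, 245, 254, 254, 254, 254]
165 [254, 254, 254, 254, 254, 254, 254, 254, 254, 254, 254, 252, 242, 247, 248, 252, 236, 115, 73, 174, 248, 254, 254, 254, 254]
```

View pics/w14.png

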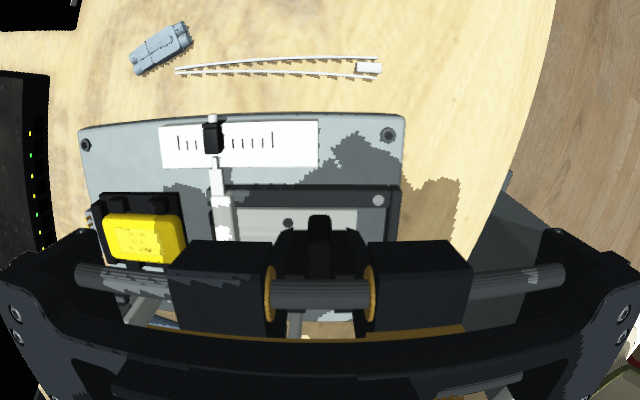

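>>> play_rows --pt "0 0 0 0 0 0.0002 0.05" --pt "0 0 0 0 0 0 0.05" --pt "0 0 0 0 0 0 0.05" --pt "0 0 0 0 0 0 0.05" --pt "0 0 0 0 0 0 0.05" --pt "0 0 0 0 0 0 0.05" --pt "0 0 0 0 0 0 0.05" --pt "0 0 0 0 0 0 0.05"

```text
time_s: 15.0
tool_pos: [0.4768, -0.1761, 0.0368]
ee_rot: [-0.697, -0.127, 0.704, -0.057]
force: [9.4, 4.7, -1.5]
width: 0.0115
```

Run:
```python
from st import *
S=st(); d=pic('wrist','w15'); gr=cv2.cvtColor(d['frame'],cv2.COLOR_BGR2GRAY)
for v in [135,150,159,165]: print(v,gr[v,200:225].tolist())
for n,u,v,z in [('clipL',204.2,150,41),('clipR',218.1,150,41),('pL',211.2,159,38.5),('pR',216.3,159,38.5)]: print(n,inv(onzw(d,u,v,z/1000)).round(2))
bot.hand_in()
```

```text
t 15.0 tcp_f [-63.2  -3.9  36.8] grasp_f [-63.3  -5.8  55.7] toolaxes_f [[0.003, 0.001, -1.0], [0.099, -0.995, -0.001], [-0.995, -0.099, -0.003]] F_f [10.3  2.1 -1.5] w 0.011521655685361835 q [-0.62  0.58  1.65  0.08  0.99  2.21]
135 [254, 254, 215, 93, 45, 44, 48, 50, 51, 53, 55, 55, 61, 63, 63, 64, 43, 21, 10, 12, 9, 11, 20, 154, 244]
150 [254, 254, 254, 247, 140, 41, 40, 42, 43, 44, 44, 46, 45, 48, 48, 47, 50, 40, 28, 14, 11, 34, 148, 254, 254]
159 [254, 254, 254, 254, 254, 254, 254, 254, 254, 254, 253, 246, 248, 251, 253, 246, 162, 87, 142, 185, 245, 254, 254, 254, 254]
165 [254, 254, 254, 254, 254, 254, 254, 254, 254, 254, 254, 252, 243, 247, 248, 252, 236, 116, 72, 200, 250, 254, 254, 254, 254]
clipL [ -8.47 -56.33  41.  ]
clipR [-15.45 -56.12  41.  ]
pL [-10.64 -51.25  38.5 ]
pR [-13.25 -51.19  38.5 ]
the job is handed in; nothing more can be done
```

The job is handed in at 15.0 s. The cover is open and the slide is held with its pointer level with the index clip.

- **Cover:** I swung it up by the black lug and laid it on its stop with small, slow steps. I measured about 5 N of contact on the stop, then let go. Later side and top pictures show it staying open by itself.
- **Clamp:** I gripped the upright black grip with 45 N and pulled the slide about 21 mm towards the robot. It held for the last 0.8 s without creeping, with the spring pulling about 10 N on the tool.
- **Pointer check:** In the last wrist picture the pointer centre is at fixture x -11.9 mm and the clip centre at -12.0 mm. The visible top of the clip measured about 7 mm wide instead of the stated 8 mm, so I trust the alignment to about 0.5 mm.
- **Disagreement:** Taken from its stated rest position and the arm's travel, the pointer should be at about -11.3 mm instead of -11.9 mm. That is within the camera calibration, and I aligned by the pointer and clip in the same picture.
- **Other things:** The module, tweezers and connector looked undisturbed in the last wrist pictures. I did not check the things on the mat separately, and the arm did not go near them.

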